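# Change the filter and rebuild the solvent filter station

### The job

Change the filter on the solvent filter station: take the spent filter out of the seat and push it through the sprung flap into the waste bin, then set the fresh filter fully home in the seat, stand the tube upright over it on the seat's rim, and last put the lid on the tube, its plug inside the tube and its flange flat on the rim. Do the four steps in that order, and leave the amber bottle and the jar standing where they are.

Things in the scene. Friction and masses are not known exactly. Their poses are not given: they have to be found in the camera images.
- station: Fixed round steel filter station: foot 104 mm wide, column, and an 80 mm wide seat whose rim is 65 mm above the table. In the seat a round recess, 50 mm in diameter, 10 mm deep (floor 55 mm above the table). Short brass nozzle at its +x side, under the seat. Origin: centre of the foot's underside, on the seat's axis; z up.
- bin: Fixed square grey waste bin, 120 x 120 mm, 180 mm high, 5 mm walls. A steel flap fills the 110 x 110 mm mouth, 6 to 10 mm below the upper edge, hinged along the +x side. Origin: centre of the underside; z up; x, y along the sides. Push a thing about 60 mm down, hub up, in the middle or 10 mm towards -x: let go, it slides off the steep flap into the bin.
- flap (a joint): Angle of the bin's flap, rad: 0 shut and level, grows as it is pushed down, at most 1.4. A light spring shuts it by itself: about 0.2 N pressed 50 mm from the hinge cracks it open, some 0.7 N keeps it 1 rad open.
- spent_filter: The spent filter, which starts in the seat of the station (standing on the recess floor): a steel disc, 46 mm in diameter and 16 mm thick, with a white upright round hub on top, 20 mm in diameter and 22 mm tall; 38 mm high in all, about 120 g. Origin: centre of the disc's underside; z up through the hub.
- fresh_filter: The fresh filter, the same shape as the spent one, standing hub up on the table: steel disc 46 mm in diameter, 16 mm thick, white hub 20 mm in diameter from 16 to 38 mm above the underside; about 120 g. Origin: centre of the disc's underside. In the seat its underside is 55 mm above the table and the disc stands 6 mm proud of the rim.
- tube: Plain aluminium tube, open at both ends, outside diameter 60 mm, inside 52 mm, 70 mm tall, standing upright on the table; about 150 g. Origin: centre of its lower end; z up the axis. In place it goes over the filter (hub and disc inside it) and its lower end stands on the seat's rim, 65 mm above the table.
- lid: White plastic lid, standing plug down on the table: plug 46 mm in diameter, 8 mm deep; flange 66 mm in diameter, 6 mm thick (8 to 14 mm above the underside); black round knob 20 mm in diameter, 22 mm tall (14 to 36 mm). About 80 g. Origin: centre of the plug's underside; z up. On the tube the flange rests on the rim, its origin 62 mm above the tube's origin.
- amber_bottle: Bystander: small loose amber bottle with a white cap, 36 mm in diameter, 62 mm tall. Origin: centre of its underside. Leave it alone.
- jar: Bystander: small loose clear jar with a brass lid, 44 mm in diameter, 46 mm tall. Origin: centre of its underside. Leave it alone.
Not all that is in view belongs to the job. Several things have the shape of the bin; the one meant has the colours described above. Leave any red look-alike of the fresh_filter alone.

How it is judged:
By the outcome, as a careful person would: the job done as asked, in the order asked, and still so for the second after the job is handed in, with the robot touching nothing.
It also fails if it takes over 136 s, if anything falls off the work surface, if the arm or the gripper's body presses on something with over 40 N, if the wrist force passes 120 N, or if a joint passes its speed limit or range.

### The arm

A 7-joint arm with a two-finger parallel gripper is mounted at the origin on the work surface. World frame = base frame: x ahead of the robot, y to its left, z up, the work surface at z = 0. Lengths are in m, angles in rad, forces in N, time in s.
With the tool pointing down it reaches from about 0.425 to 0.925 m from the base axis. Payload 6.8 kg.
Tool frame: the origin (TCP) lies on the centre line of the jaws, within the pads' length; the fingertips stand 17 mm ahead of it and the grasp point (between the pads) lies 2 mm behind it; z points along the fingers, x is the direction in which the jaws open and shut, and the axes are right-handed (so a half turn about z gives the same grasp; the last joint's range is limited). The gripper opens to 85 mm and grips with 20 to 120 N. Pads are 22 mm wide; open, the fingers measure 114 mm over their backs; the gripper's body (76 mm by 85 mm) begins 54 mm behind the grasp point. The pads swing forward as they close: fully open they stand 13 mm farther back than shut.
Start: joints at [1.145, 0.477, 0.022, 1.555, -0.011, 1.109, -0.083], TCP at [0.211, -0.641, 0.228] pointing down, gripper open.
Joint ranges: [-2.96, 2.96], [-0.34, 2.1], [-1.41, 1.46], [0.24, 2.44], [-1.37, 4.51], [0.17, 1.92], [-2.96, 2.96]. Speed limits (rad/s): [2.39, 2.39, 3.14, 3.14, 3.14, 3.14, 3.14].

### API

Orientations are given as a rotation vector (axis times angle).
In Python, from bench import r gives the robot as it stands.
- The arm moves only by the tool arm_command, never from a script. Its argument "increments" is a list of rows, each a list of 3 entries, a list of its own where there are three numbers: the shift along the world's x, y, z in m, then the turn, a rotation vector about the world's x, y, z in rad, then the opening in per cent of the stroke, from 0 (shut) to 100 (fully open). A call has 1 to 10 rows; each row is the pose to reach, as a shift and turn from the pose commanded when the call began; what a row does not reach only later rows make up. A row lasts 1/10 s, in which the tool goes at most 50 mm and 8.59 degrees, less where a joint would pass 70% of its speed; a pose out of reach is approached as far as the arm can. A call with a gripper value outside its range is refused whole. The fingers move at their own pace and stop on an object; "newtons" is the grip in N (left out, the last holds). Time passes only in rows, so rows that repeat a pose let the fingers close. It gives the time, the measured TCP pose, the force and the opening at its end, in the units of the state.
- r.get_obs(): the state, without advancing time (a new reading comes with each control period).
- r.grab_frame(name): name is "scene" or "top" or "wrist"; returns the picture (420x560x3 uint8, blue, green, red); there is no depth.
- r.camera_model(name): a dict with "camera_matrix" (3x3 intrinsics, pixels), "D" ([k1, k2, p1, p2, k3] as OpenCV has them; the pictures are not rectified), "camera_from_world" (4x4, takes a point from world to camera coordinates). Camera axes: x right, y down, z forward; pixel columns grow to the right and rows downward; lengths in m; the calibration is good to about 2 mm. A picture is of the moment at which its call begins: read the wrist's pose just before it. camera_model takes no time and is no camera call; for the wrist camera it gives the pose at the moment of the call.
- r.hand_in(): hands the job in, once; it reports no verdict.
The state is a dict: "clock": time; "joints": joint angles; "qvel": joint speeds; "tau": joint torques, N m; "tcp_pos": TCP position; "orientation": TCP orientation; "contact_force": force on the tool from outside, world axes, zero at the start; "moment": the same for the moment, N m; "grip_width": finger opening in m.
Only numpy, scipy, OpenCV 4.12 (cv2) and the standard library are available. Lean on these libraries where they do the work, as an engineer would, in place of code of your own. Each camera call takes 0.05 s, during which the arm holds its last target. There are 200 camera calls.

## Working session

There is one attempt and no reset: what is moved stays moved. The work goes in short steps, Python scripts to look and compute and a tool call to move; the robot and the scene stay as the last step left them, time stands still between calls to the robot, and variables do not carry over. Pictures are saved under pics/ and viewed, about 12 in all and at most 16, crops included, and the job is handed in when it is done.

Besides the shell and the picture viewer there is one more tool, called after ">>>" in YAML: its name, and indented under it one key for each argument. arm_command: Moves the arm, as the interface text tells. Its arguments: {"type":"object","properties":{"increments":{"type":"array","items":{"type":"array"}},"newtons":{"type":"number"}},"required":["increments"]}

```bash
mkdir -p pics; ls
cat > h.py <<'E'
import numpy as np, cv2
from bench import r
def ray(name,px,z,M=None):
    M=M or r.camera_model(name)
    K=np.array(M["camera_matrix"]);D=np.array(M["D"],float);T=np.array(M["camera_from_world"])
    u=cv2.undistortPoints(np.array(px,float).reshape(-1,1,2),K,D).reshape(-1,2)
    d=np.c_[u,np.ones(len(u))]@T[:3,:3]; c=-T[:3,:3].T@T[:3,3]
    return c+d*((z-c[2])/d[:,2])[:,None]
def proj(M,P):
    T=np.array(M["camera_from_world"])
    return cv2.projectPoints(np.array(P,float).reshape(-1,3),cv2.Rodrigues(T[:3,:3])[0],T[:3,3],np.array(M["camera_matrix"]),np.array(M["D"],float))[0].reshape(-1,2)
def snap(name,f):
    M=r.camera_model(name); im=r.grab_frame(name); cv2.imwrite(f"pics/{f}.png",im); return im,M
E
python3 - <<'E'
from h import *
for n in("scene","top"):
    im,M=snap(n,n+"0"); T=np.array(M["camera_from_world"]); print(n,-T[:3,:3].T@T[:3,3],M["camera_matrix"])
o=r.get_obs(); print(o)
E
```

```text
pics
scene [ 0.89841295 -0.52401537  1.05829587] [[450.87933478   0.         284.42995741]
 [  0.         450.87933478 214.8040964 ]
 [  0.           0.           1.        ]]
top [0.22102754 0.09417044 1.45488043] [[429.5301046    0.         274.080713  ]
 [  0.         429.5301046  203.34737131]
 [  0.           0.           1.        ]]
{'clock': 0.1, 'joints': array([ 1.14489096,  0.47771638,  0.02235068,  1.55636729, -0.01148166,
        1.10929632, -0.08312697]), 'qvel': array([-1.16580417e-03, -3.41670726e-04,  5.75560994e-04, -3.00798922e-03,
       -6.11486544e-04,  8.12210104e-04, -5.40677694e-05]), 'tau': array([ 4.26368555e-03, -5.97756958e+01,  1.61405772e+00, -2.81952864e+01,
        1.28342558e-02,  5.05405362e-03,  1.73041707e-05]), 'tcp_pos': array([ 0.2107336 , -0.64068665,  0.2274176 ]), 'orientation': array([-2.54426516e+00,  1.84145118e+00,  2.23254424e-03]), 'contact_force': array([-1.29748591, -0.06842722,  0.23991206]), 'moment': array([ 0.0068939 , -0.03174112, -0.05023454]), 'grip_width': 0.0853112089977459}
```

View pics/top0.png

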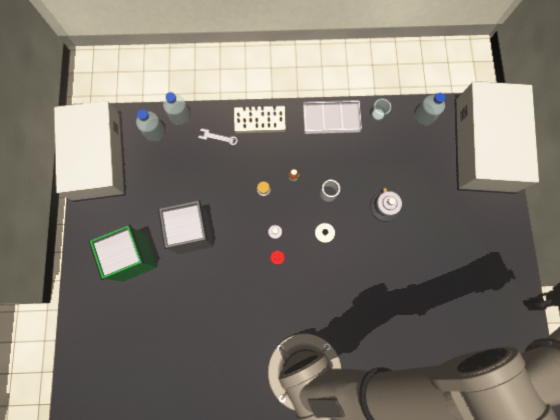

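View pics/scene0.png

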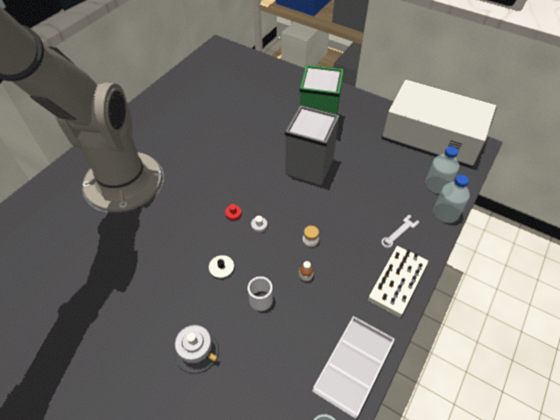

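Candidates in the top view:
- **Fresh filter:** white-hub disc (275,231), versus the red look-alike (277,257), the lid with black knob (325,232), and the spent filter in the station (389,204).
- **Bin:** grey (183,225), versus the green one (118,252).
- **Others:** tube (331,190), bottle (294,174), jar (264,188).

I choose the white-hub filter and the grey bin, and check both in a close crop.

Run:
```python
from h import *
im=cv2.imread("pics/top0.png"); s=cv2.imread("pics/scene0.png")
a=cv2.resize(im[160:280,250:420],None,fx=4.7,fy=4.7,interpolation=cv2.INTER_CUBIC)[:, :800]
b=cv2.resize(im[190:260,150:220],(0,0),fx=4,fy=4); 
a=cv2.resize(im[160:280,250:420],(510,360),interpolation=cv2.INTER_CUBIC)
b=cv2.resize(im[190:260,150:220],(240,240),interpolation=cv2.INTER_CUBIC)
c=cv2.resize(s[180:380,160:330],(204,240),interpolation=cv2.INTER_CUBIC)
d=cv2.resize(s[100:190,280:345],(173,240),interpolation=cv2.INTER_CUBIC)
o=np.zeros((600,760,3),np.uint8);o[:360,:510]=a;o[:240,510:750]=b;o[360:,:204]=c;o[360:,210:383]=d
cv2.imwrite("pics/crop1.png",o)
for n,px,z in [("fresh",(275,231),.038),("lid",(325,232),.014),("tube",(331,190),.07),("station",(391,202),.093),("bottle",(294,174),.06),("jar",(264,188),.046),("bin",(183,225),.175),("red",(277,257),.038)]:
    print(n,ray("top",px,z).round(3))
for n,px,z in [("fresh",(259,220),.038),("lid",(221,267),.014),("tube",(260,287),.07),("station",(192,339),.093),("bottle",(307,266),.062),("jar",(311,232),.046),("bin",(314,124),.175)]:
    print(n,ray("scene",px,z).round(3))
```

```text
fresh [[0.448 0.077 0.038]]
lid [[ 0.443 -0.093  0.014]]
tube [[ 0.575 -0.114  0.07 ]]
station [[ 0.522 -0.303  0.093]]
bottle [[0.638 0.006 0.06 ]]
jar [[0.596 0.109 0.046]]
bin [[0.454 0.355 0.175]]
red [[0.362 0.073 0.038]]
fresh [[0.454 0.076 0.038]]
lid [[ 0.443 -0.092  0.014]]
tube [[ 0.582 -0.111  0.07 ]]
station [[ 0.532 -0.306  0.093]]
bottle [[0.648 0.005 0.062]]
jar [[0.6   0.112 0.046]]
bin [[0.46  0.364 0.175]]
```

View pics/crop1.png

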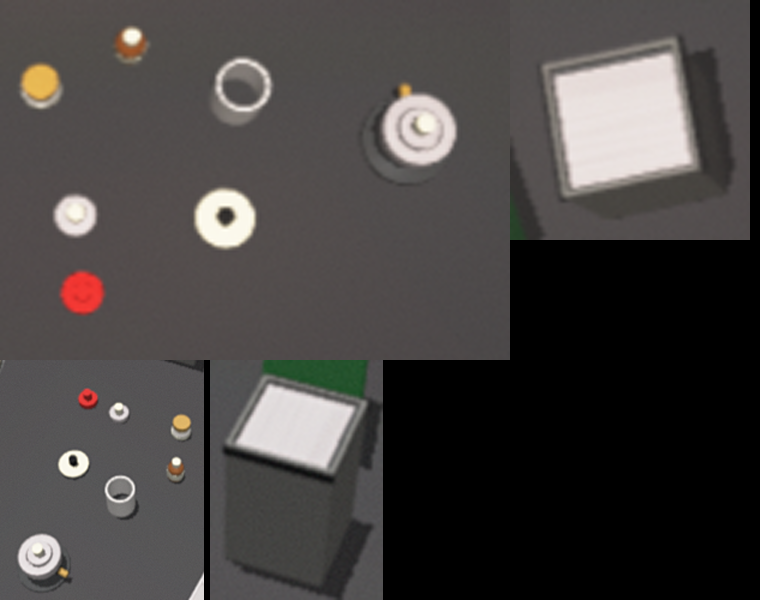

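The crop confirms the choices: the white-hub filter at crop (75,215), separate from the red one at (83,292), the black-knob lid at (225,217), and the grey bin with the light flap. I'm moving over the station first.

>>> arm_command:
  increments:
    - [[0.03,0.034,0.003],[0,0,0],100]
    - [[0.06,0.068,0.003],[0,0,0],100]
    - [[0.09,0.1,0.003],[0,0,0],100]
    - [[0.12,0.134,0.003],[0,0,0],100]
    - [[0.15,0.168,0.003],[0,0,0],100]
    - [[0.18,0.2,0.003],[0,0,0],100]
    - [[0.21,0.235,0.003],[0,0,0],100]
    - [[0.24,0.27,0.003],[0,0,0],100]
    - [[0.28,0.3,0.003],[0,0,0],100]
    - [[0.316,0.336,0.003],[0,0,0],100]
  newtons: 30

```text
clock: 1.1
tcp_pos: [0.5274, -0.3049, 0.2311]
orientation: [2.544, -1.843, 0.0]
contact_force: [0.2, -0.8, 0.4]
grip_width: 0.0853
```

Run:
```python
from h import *
im,M=snap("wrist","w1"); o=r.get_obs(); print(o["clock"],o["joints"].round(3),o["tcp_pos"].round(4),o["orientation"].round(3),o["contact_force"].round(2))
T=np.array(M["camera_from_world"]); print(-T[:3,:3].T@T[:3,3],T[2,:3])
```

```text
1.15 [ 0.522  0.374 -0.151  1.706  0.056  1.064 -0.888] [ 0.5346 -0.2949  0.2312] [-2.550e+00  1.824e+00 -1.000e-03] [6.47 6.4  0.49]
[ 0.60016391 -0.28286269  0.37627442] [-0.28329873 -0.0920073  -0.95460803]
```

View pics/w1.png

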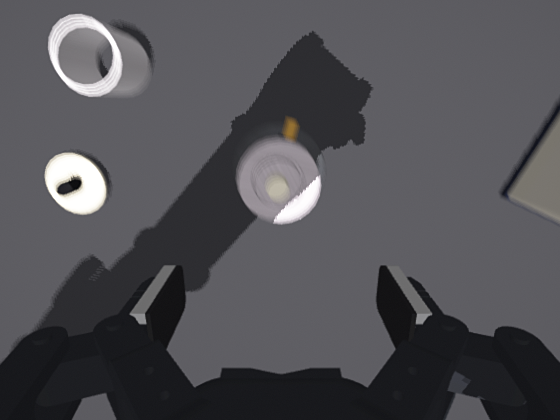

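Hub at (276,187), seat disc centred about (279,180), brass nozzle at (291,128). The lid (76,183) and tube (85,57) are also in view. The arm was still settling, so I measure again from a held pose.

```bash
cat >> h.py <<'E'
def blob(im,box,lo,z,M,hi=256,ch=None):
    """largest bright blob in box=(x0,y0,x1,y1); metric enclosing circle of its convex hull on plane z"""
    x0,y0,x1,y1=box; g=cv2.cvtColor(im,cv2.COLOR_BGR2GRAY) if ch is None else im[...,ch]
    m=np.zeros(g.shape,np.uint8); m[y0:y1,x0:x1]=((g>=lo)&(g<hi))[y0:y1,x0:x1]*255
    m=cv2.morphologyEx(m,cv2.MORPH_OPEN,np.ones((3,3)))
    c=max(cv2.findContours(m,0,1)[0],key=cv2.contourArea)
    P=ray(None,c.reshape(-1,2),z,M)[:,:2]
    h=cv2.convexHull((P*1000).astype(np.float32))
    (cc,d,_)=cv2.fitEllipse(h) if len(h)>5 else (None,None,0)
    return c.reshape(-1,2).mean(0).round(1),np.array(cc)/1000,np.array(d).round(1)
E
python3 - <<'E'
from h import *
for k in range(5): r.grab_frame("wrist")
im,M=snap("wrist","w2"); o=r.get_obs(); print(o["clock"],o["tcp_pos"].round(4),o["orientation"].round(3),o["contact_force"].round(2))
T=np.array(M["camera_from_world"]); print((-T[:3,:3].T@T[:3,3]).round(4))
g=cv2.cvtColor(im,cv2.COLOR_BGR2GRAY); print(g[178,225:335:3],g[120:240:3,262])
for lo in(110,120):print("seat",lo,blob(im,(220,110,345,250),lo,.065,M))
print("hub",blob(im,(255,160,300,205),150,.093,M,ch=1))
print("lid",blob(im,(30,140,120,225),170,.014,M))
print("tube",blob(im,(30,0,135,110),130,.07,M))
t=cv2.imread("pics/top0.png");Mt=r.camera_model("top")
print("fresh disc",blob(t,(262,215,290,245),130,.016,Mt)); 
print("fresh hub",blob(t,(265,220,285,240),215,.038,Mt));
E
```

```text
1.45 [ 0.5249 -0.3075  0.231 ] [ 2.542e+00 -1.845e+00 -1.000e-03] [-1.04 -0.6  -0.09]
[ 0.5981 -0.2851  0.3759]
[ 46  46  47  44  51 149 147 149 151 150 132 152 149 146 152 139 139 141
 141 138 139 146 149 146 147 142 154 150 147 144 164 255  98  87  97  96
  96] [ 45  45  45  56  59  57  55  56 115 154 145 150 145 144 142 111 156 147
 147 148 148 150 150 151 147 140 146 125 148 153 149 145 149  95  96  96
  96  97  96  96]
seat 110 (array([279. , 180.9]), array([ 0.52771387, -0.30628653]), array([78.6, 80.8]))
seat 120 (array([279.2, 181.1]), array([ 0.52741809, -0.30642926]), array([78.4, 79.6]))
hub (array([277.9, 189.9]), array([ 0.52717297, -0.3054032 ]), array([19.2, 19.7]))
lid (array([ 75.8, 183.8]), array([ 0.44240955, -0.09178434]), array([65.6, 66.5]))
tube (array([100.,  59.]), array([ 0.5829176, -0.1225174]), array([61. , 80.7]))
fresh disc (array([274.7, 231.3]), array([0.4512182 , 0.07779821]), array([45.4, 46.4]))
fresh hub (array([274.3, 231.9]), array([0.44742874, 0.07802946]), array([38.2, 39.3]))
```

>>> arm_command:
  increments:
    - [[0,0,-0.02],[0,0,0],50]
    - [[0,0,-0.045],[0,0,0],50]
    - [[0,0,-0.07],[0,0,0],50]
    - [[0,0,-0.085],[0,0,0],50]
    - [[0,0,-0.095],[0,0,0],50]
    - [[0,0,-0.1],[0,0,0],50]
    - [[0,0,-0.1],[0,0,0],50]
    - [[0,0,-0.1],[0,0,0],50]

```text
clock: 2.25
tcp_pos: [0.5268, -0.3062, 0.1322]
orientation: [-2.545, 1.842, -0.002]
contact_force: [-0.1, -0.6, -0.4]
grip_width: 0.0429
```

Run:
```python
from h import *
im,M=snap("wrist","w3"); o=r.get_obs(); print(o["clock"],o["tcp_pos"].round(4),o["orientation"].round(3),o["contact_force"].round(2),o["grip_width"])
for lo in (160,180): print("hub",blob(im,(220,140,340,330),lo,.093,M,ch=1))
```

```text
2.3 [ 0.5269 -0.3062  0.1323] [-2.545  1.842 -0.003] [-0.52  0.26  0.76] 0.04258569755624845
hub (array([310.3, 247.5]), array([ 0.52506213, -0.32722504]), array([14.2, 47.9]))
hub (array([310.3, 247.9]), array([ 0.52549457, -0.32721909]), array([14.1, 46.4]))
```

View pics/w3.png

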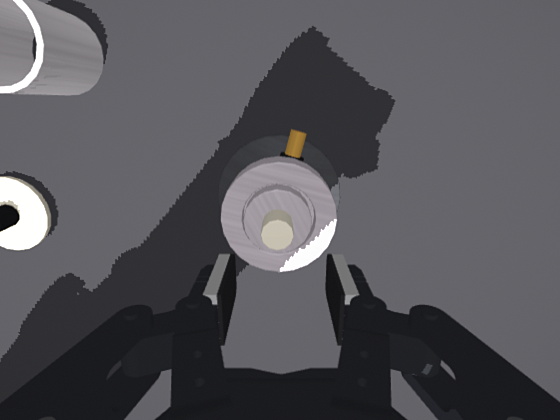

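The hub (277,235) is centred between the fingers, and the lid and tube are at the left. Descend and grip.

>>> arm_command:
  increments:
    - [[0,0,-0.015],[0,0,0],50]
    - [[0,0,-0.028],[0,0,0],50]
    - [[0,0,-0.036],[0,0,0],50]
    - [[0,0,-0.04],[0,0,0],50]
    - [[0,0,-0.04],[0,0,0],50]
    - [[0,0,-0.04],[0,0,0],15]
    - [[0,0,-0.04],[0,0,0],10]
    - [[0,0,-0.04],[0,0,0],10]
    - [[0,0,-0.04],[0,0,0],10]
    - [[0,0,-0.04],[0,0,0],10]
  newtons: 40

```text
clock: 3.3
tcp_pos: [0.5264, -0.3059, 0.0915]
orientation: [-2.545, 1.842, -0.001]
contact_force: [-0.6, -0.2, 0.2]
grip_width: 0.0086
```

Run:
```python
from h import *
im,M=snap("wrist","w4"); print(r.get_obs()["contact_force"])
```

```text
[-1.14763481 -0.08954497 -0.46848923]
```

View pics/w4.png

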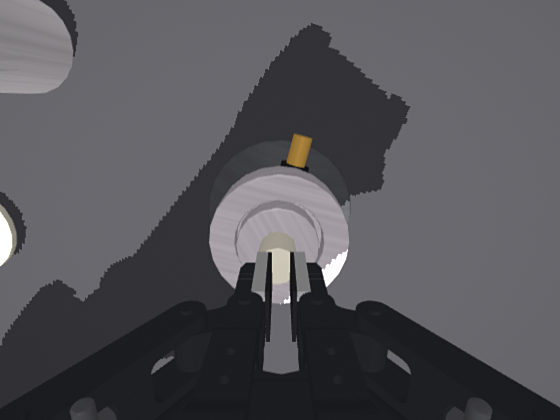

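Run:
```python
from h import *
M=r.camera_model("wrist"); o=r.get_obs(); t=o["tcp_pos"]
for z in(.02,0,-.017): print(z,proj(M,t+[0,0,z]).round())
print("hub top",proj(M,[[.527,-.3055,.093]]).round(), proj(M,[[.527,-.3055,.071]]).round(),proj(M,[[.527,-.3055,.065]]).round())
im=cv2.imread("pics/w4.png");print("seat",blob(im,(190,150,365,310),120,.065,M))
d=np.array([.313,-.95,0])*.0043
print(proj(M,[t+d+[0,0,-.017],t-d+[0,0,-.017]]))
```

```text
0.02 [[277. 288.]]
0 [[277. 266.]]
-0.017 [[277. 251.]]
hub top [[277. 266.]] [[277. 247.]] [[277. 243.]]
seat (array([283.4, 250.2]), array([ 0.52858179, -0.30591092]), array([77.9, 82.9]))
[[285.49921742 251.41389915]
 [269.41993822 251.42171429]]
```

Run:
```python
from h import *
im=cv2.imread("pics/w4.png")
s,_=snap("scene","s4"); t,_=snap("top","t4")
o=np.hstack([cv2.resize(im[215:355,210:350],(400,400),interpolation=2),cv2.resize(s[290:390,140:240],(400,400),interpolation=2)])
cv2.imwrite("pics/crop4.png",o); ob=r.get_obs();print(ob["grip_width"],ob["tcp_pos"],ob["contact_force"])
```

```text
0.008671974167085915 [ 0.52632412 -0.30584152  0.09135641] [0.83835968 0.09097945 0.41522319]
```

View pics/crop4.png

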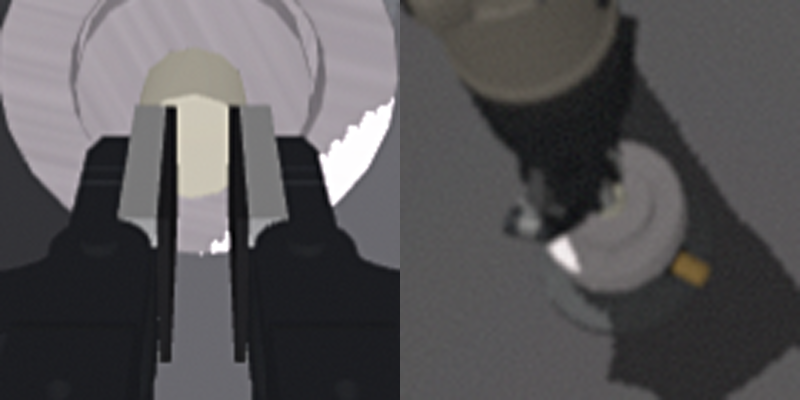

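The pads closed above the hub: in the crop they cover its top, so the tips stand higher than the nominal 17 mm ahead of the TCP. I'll open, go 9 mm lower and probe by closing.

>>> arm_command:
  increments:
    - [[0,0,0],[0,0,0],45]
    - [[0,0,0],[0,0,0],45]
    - [[0,0,0],[0,0,0],45]
    - [[0,0,-0.004],[0,0,0],45]
    - [[0,0,-0.008],[0,0,0],45]
    - [[0,0,-0.009],[0,0,0],45]
    - [[0,0,-0.009],[0,0,0],15]
    - [[0,0,-0.009],[0,0,0],15]
    - [[0,0,-0.009],[0,0,0],15]
    - [[0,0,-0.009],[0,0,0],15]
  newtons: 20

```text
clock: 4.45
tcp_pos: [0.5262, -0.3059, 0.0823]
orientation: [2.545, -1.842, -0.0]
contact_force: [0.2, -0.8, -0.8]
grip_width: 0.0185
```

It now stops on the hub (18.5 mm). Open, go 8 mm lower, and grip properly.

>>> arm_command:
  increments:
    - [[0,0,0],[0,0,0],40]
    - [[0,0,0],[0,0,0],40]
    - [[0,0,-0.002],[0,0,0],40]
    - [[0,0,-0.004],[0,0,0],40]
    - [[0,0,-0.006],[0,0,0],40]
    - [[0,0,-0.008],[0,0,0],40]
    - [[0,0,-0.008],[0,0,0],10]
    - [[0,0,-0.008],[0,0,0],10]
    - [[0,0,-0.008],[0,0,0],10]
    - [[0,0,-0.008],[0,0,0],10]
  newtons: 40

```text
clock: 5.45
tcp_pos: [0.5262, -0.3058, 0.0742]
orientation: [2.545, -1.842, -0.0]
contact_force: [-0.3, -0.1, -0.6]
grip_width: 0.018
```

Run:
```python
from h import *
im,M=snap("wrist","w5")
cv2.imwrite("pics/crop5.png",cv2.resize(im[215:355,210:350],(420,420),interpolation=2)); ob=r.get_obs();print(ob["grip_width"],ob["tcp_pos"],ob["contact_force"])
```

```text
0.01836468771729876 [ 0.52622453 -0.30586241  0.07427241] [-0.79788456 -0.03733379 -2.50811383]
```

View pics/crop5.png

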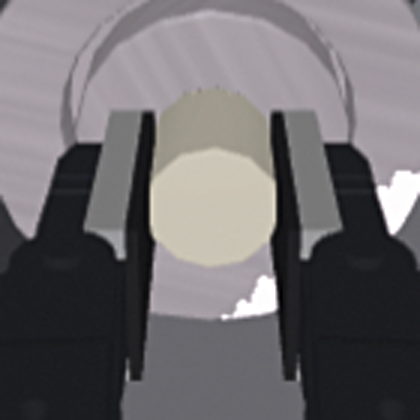

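Good grip: the hub sits between both pads down near the disc, and TCP is 19 mm above the filter's underside. Lift, and measure the bin precisely.

>>> arm_command:
  increments:
    - [[0,0,0.01],[0,0,0],10]
    - [[0,0,0.02],[0,0,0],10]
    - [[0,0,0.04],[0,0,0],10]
    - [[0,0,0.075],[0,0,0],10]
    - [[0,0,0.115],[0,0,0],10]
    - [[0,0,0.155],[0,0,0],10]
    - [[0,0,0.185],[0,0,0],10]
    - [[0,0,0.2],[0,0,0],10]

```text
clock: 6.3
tcp_pos: [0.5275, -0.3064, 0.2788]
orientation: [-2.544, 1.841, -0.009]
contact_force: [1.0, -0.6, -1.9]
grip_width: 0.0182
```

Run:
```python
from h import *
for n,b,bs in(("top",(160,200,206,250),(130,)),("scene",(285,105,340,145),(130,))):
    im,M=snap(n,n+"6")
    g=cv2.cvtColor(im,cv2.COLOR_BGR2GRAY); m=np.zeros(g.shape,np.uint8); x0,y0,x1,y1=b
    m[y0:y1,x0:x1]=(g[y0:y1,x0:x1]>150)*255
    c=max(cv2.findContours(m,0,1)[0],key=cv2.contourArea).reshape(-1,2)
    P=ray(n,c,.174)[:,:2]; print(n,c.mean(0),cv2.minAreaRect((P*1000).astype(np.float32)))
o=r.get_obs();print(o["clock"],o["grip_width"],o["tcp_pos"],o["contact_force"],o["joints"].round(2))
```

```text
top [182.3740458 224.7480916] ((455.5605163574219, 356.8194885253906), (103.5084457397461, 109.06539916992188), 9.99100112915039)
scene [312.01834862 124.59633028] ((454.0299987792969, 361.6331787109375), (102.31033325195312, 105.66973114013672), 9.86658000946045)
6.4 0.018045504139540626 [ 0.52737876 -0.30633309  0.27708151] [-0.45819646 -0.62681602 -1.17299656] [ 0.53  0.33 -0.14  1.66  0.05  1.15 -0.87]
```

>>> arm_command:
  increments:
    - [[-0.002,0.02,0.01],[0,0,0],10]
    - [[-0.006,0.055,0.01],[0,0,0],10]
    - [[-0.01,0.09,0.01],[0,0,0],10]
    - [[-0.014,0.13,0.01],[0,0,0],10]
    - [[-0.018,0.17,0.01],[0,0,0],10]
    - [[-0.022,0.21,0.01],[0,0,0],10]
    - [[-0.026,0.25,0.01],[0,0,0],10]
    - [[-0.03,0.29,0.01],[0,0,0],10]
    - [[-0.034,0.33,0.01],[0,0,0],10]
    - [[-0.038,0.37,0.01],[0,0,0],10]

```text
clock: 7.4
tcp_pos: [0.4863, 0.0663, 0.2828]
orientation: [2.544, -1.84, -0.003]
contact_force: [0.9, 0.8, -1.7]
grip_width: 0.0189
```

>>> arm_command:
  increments:
    - [[-0.004,0.04,0],[0,0,0],10]
    - [[-0.008,0.08,0],[0,0,0],10]
    - [[-0.012,0.12,0],[0,0,0],10]
    - [[-0.016,0.16,0],[0,0,0],10]
    - [[-0.02,0.2,0],[0,0,0],10]
    - [[-0.026,0.24,0],[0,0,0],10]
    - [[-0.031,0.275,0],[0,0,0],10]
    - [[-0.034,0.29,0],[0,0,0],10]
    - [[-0.034,0.295,0],[0,0,0],10]
    - [[-0.034,0.295,0],[0,0,0],10]

```text
clock: 8.4
tcp_pos: [0.4539, 0.3585, 0.2833]
orientation: [2.544, -1.84, -0.0]
contact_force: [-0.4, -0.5, -1.3]
grip_width: 0.0179
```

Run:
```python
from h import *
for i in range(2): im,M=snap("wrist","w7")
o=r.get_obs();print(o["clock"],o["grip_width"],o["tcp_pos"],o["contact_force"],o["joints"].round(2))
print([proj(M,[[.455,.359,z]]) for z in(.174,)])
```

```text
8.5 0.018022018614860486 [0.45486611 0.35718961 0.28375252] [ 0.39658012 -0.8366149  -1.34396625] [-0.34  0.32 -0.55  1.7   0.18  1.18 -2.19]
[array([[276.92674634, 200.66179273]])]
```

View pics/w7.png

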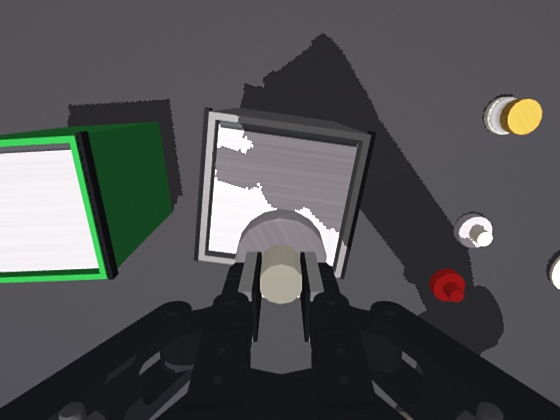

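Bin in view, with rim corners (209,110), (373,134), (345,275), (196,262) and its centre near (278,197). The prediction was (277,201), so they agree. Push down in two stages.

>>> arm_command:
  increments:
    - [[0,0,-0.03],[0,0,0],10]
    - [[0,0,-0.06],[0,0,0],10]
    - [[0,0,-0.08],[0,0,0],10]
    - [[0,0,-0.09],[0,0,0],10]
    - [[0,0,-0.1],[0,0,0],10]
    - [[0,0,-0.11],[0,0,0],10]
    - [[0,0,-0.12],[0,0,0],10]
    - [[0,0,-0.13],[0,0,0],10]
    - [[0,0,-0.135],[0,0,0],10]
    - [[0,0,-0.135],[0,0,0],10]

```text
clock: 9.5
tcp_pos: [0.4538, 0.3588, 0.1484]
orientation: [2.544, -1.841, -0.001]
contact_force: [-0.3, -0.6, -1.2]
grip_width: 0.0184
```

>>> arm_command:
  increments:
    - [[0,0,-0.006],[0,0,0],10]
    - [[0,0,-0.012],[0,0,0],10]
    - [[0,0,-0.016],[0,0,0],10]
    - [[0,0,-0.016],[0,0,0],10]

```text
clock: 9.9
tcp_pos: [0.4539, 0.3588, 0.1326]
orientation: [2.544, -1.841, -0.0]
contact_force: [-1.5, -0.5, -1.4]
grip_width: 0.0185
```

Run:
```python
from h import *
im,M=snap("wrist","w8")
o=r.get_obs();print(o["clock"],o["grip_width"],o["tcp_pos"],o["contact_force"],o["moment"].round(2))
```

```text
9.95 0.018494913630807148 [0.45400305 0.35894257 0.13288962] [ 0.08042936  0.38457852 -1.43158118] [-0.04  0.14  0.  ]
```

View pics/w8.png

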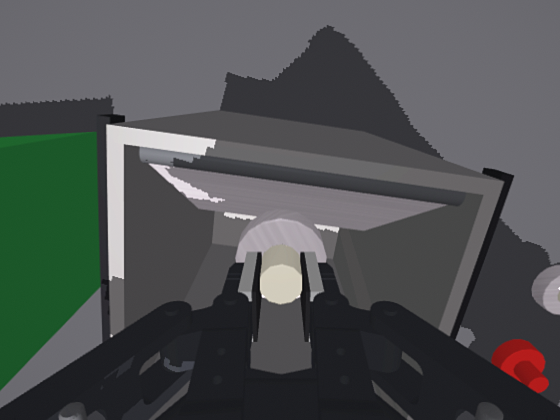

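The flap is pushed open, with its hinge on the image's top side (rows 150–200), and the filter sits upright in the mouth. Release and rise.

>>> arm_command:
  increments:
    - [[0,0,0],[0,0,0],50]
    - [[0,0,0],[0,0,0],50]
    - [[0,0,0],[0,0,0],50]
    - [[0,0,0],[0,0,0],50]
    - [[0,0,0.01],[0,0,0],50]
    - [[0,0,0.03],[0,0,0],50]
    - [[0,0,0.06],[0,0,0],50]
    - [[0,0,0.1],[0,0,0],50]
    - [[0,0,0.13],[0,0,0],50]
    - [[0,0,0.145],[0,0,0],50]

```text
clock: 10.95
tcp_pos: [0.4551, 0.3602, 0.2822]
orientation: [-2.541, 1.839, -0.002]
contact_force: [0.8, -0.2, 0.1]
grip_width: 0.043
```

Run:
```python
from h import *
im,M=snap("wrist","w9"); im2,_=snap("top","t9")
o=r.get_obs();print(o["clock"],o["grip_width"],o["tcp_pos"],o["contact_force"],o["moment"].round(2))
print("fresh hub w",blob(im,(440,190,510,265),190,.038,M,ch=1),"disc",blob(im,(440,190,510,265),120,.016,M))
cv2.imwrite("pics/crop9.png",np.hstack([im,cv2.resize(im2[190:260,150:220],(240,420))]))
```

```text
11.05 0.042540411830495055 [0.45509466 0.35998861 0.28070622] [-0.24874232  0.26551866 -0.6499984 ] [ 0.   -0.02 -0.  ]
fresh hub w (array([480.7, 234.4]), array([0.4555387, 0.0917007]), array([38.3, 48.1])) disc (array([479.5, 235.8]), array([0.45072806, 0.07581716]), array([43.8, 51.8]))
```

View pics/crop9.png

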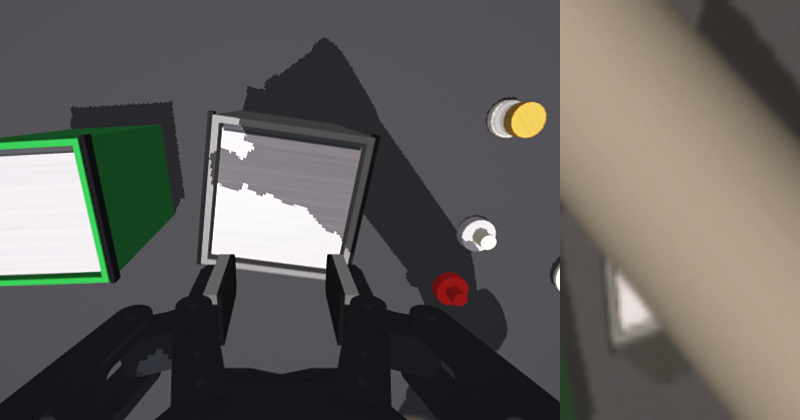

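Flap shut again and the gripper is empty, so the spent filter is in the bin. Next, the fresh filter.

>>> arm_command:
  increments:
    - [[0,-0.03,0],[0,0,0],50]
    - [[-0.001,-0.07,0],[0,0,0],50]
    - [[-0.002,-0.11,0],[0,0,0],50]
    - [[-0.003,-0.155,-0.02],[0,0,0],50]
    - [[-0.004,-0.2,-0.05],[0,0,0],50]
    - [[-0.0045,-0.235,-0.08],[0,0,0],50]
    - [[-0.0045,-0.265,-0.11],[0,0,0],50]
    - [[-0.0045,-0.278,-0.13],[0,0,0],50]
    - [[-0.0045,-0.282,-0.14],[0,0,0],50]
    - [[-0.0045,-0.282,-0.14],[0,0,0],50]

```text
clock: 12.05
tcp_pos: [0.4482, 0.0767, 0.1364]
orientation: [2.542, -1.841, -0.005]
contact_force: [0.8, 1.1, 0.1]
grip_width: 0.0429
```

Run:
```python
from h import *
for i in range(3): im,M=snap("wrist","w10")
o=r.get_obs();print(o["clock"],o["tcp_pos"],o["contact_force"],o["joints"].round(2))
for z,lo in((.016,120),(.016,135)): print("disc",blob(im,(200,100,360,250),lo,z,M))
print(proj(M,[[.4505,.0775,.038]]))
g=cv2.cvtColor(im,cv2.COLOR_BGR2GRAY);c=proj(M,[[.4505,.0775,.038]])[0].astype(int);print(g[c[1],c[0]-60:c[0]+60:3])
```

```text
12.2 [0.45038042 0.07863816 0.13900052] [ 0.11607376 -0.18276284  0.36139733] [ 0.06  0.27 -0.42  2.12  0.15  0.78 -1.71]
disc (array([280. , 195.4]), array([0.45147461, 0.07793118]), array([45. , 47.5]))
disc (array([280. , 196.4]), array([0.45077225, 0.0776807 ]), array([44.7, 45.8]))
[[279.94407849 205.02197776]]
[104 105 105 105 104 104 105 104 105 105 104 104 185 254 254 254 254 255
 225 195 195 195 196 195 197 159 162 163 163  60  51  51  51  51  50  50
  51  50  51  50]
```

>>> arm_command:
  increments:
    - [[0,-0.0005,-0.03],[0,0,0],50]
    - [[0,-0.0005,-0.06],[0,0,0],50]
    - [[0,-0.0005,-0.085],[0,0,0],50]
    - [[0,-0.0005,-0.1],[0,0,0],50]
    - [[0,-0.0005,-0.11],[0,0,0],50]
    - [[0,-0.0005,-0.117],[0,0,0],50]
    - [[0,-0.0005,-0.119],[0,0,0],50]
    - [[0,-0.0005,-0.119],[0,0,0],50]

```text
clock: 13.0
tcp_pos: [0.4502, 0.077, 0.0197]
orientation: [-2.545, 1.841, -0.001]
contact_force: [1.0, 0.4, 1.2]
grip_width: 0.0427
```

>>> arm_command:
  increments:
    - [[0,0,0],[0,0,0],10]
    - [[0,0,0],[0,0,0],10]
    - [[0,0,0],[0,0,0],10]
    - [[0,0,0],[0,0,0],10]
    - [[0,0,0],[0,0,0],10]
  newtons: 40

```text
clock: 13.5
tcp_pos: [0.4503, 0.0769, 0.0201]
orientation: [-2.544, 1.841, -0.002]
contact_force: [-1.6, 1.3, 5.4]
grip_width: 0.0184
```

>>> arm_command:
  increments:
    - [[0,0,0.01],[0,0,0],10]
    - [[0,0,0.03],[0,0,0],10]
    - [[0,0,0.06],[0,0,0],10]
    - [[0,0,0.1],[0,0,0],10]
    - [[0.003,-0.015,0.135],[0,0,0],10]
    - [[0.01,-0.05,0.15],[0,0,0],10]
    - [[0.018,-0.09,0.15],[0,0,0],10]
    - [[0.026,-0.13,0.15],[0,0,0],10]
    - [[0.034,-0.17,0.15],[0,0,0],10]
    - [[0.042,-0.21,0.15],[0,0,0],10]

```text
clock: 14.5
tcp_pos: [0.4916, -0.135, 0.1702]
orientation: [-2.545, 1.842, -0.001]
contact_force: [1.2, -0.5, -0.9]
grip_width: 0.0183
```

>>> arm_command:
  increments:
    - [[0.007,-0.035,0],[0,0,0],10]
    - [[0.014,-0.07,0],[0,0,0],10]
    - [[0.02,-0.105,0],[0,0,0],10]
    - [[0.027,-0.135,0],[0,0,0],10]
    - [[0.032,-0.158,0],[0,0,0],10]
    - [[0.035,-0.17,0],[0,0,0],10]
    - [[0.035,-0.173,0],[0,0,0],10]
    - [[0.035,-0.173,0],[0,0,0],10]
    - [[0.035,-0.173,0],[0,0,0],10]

```text
clock: 15.4
tcp_pos: [0.5268, -0.3046, 0.1694]
orientation: [-2.546, 1.839, 0.001]
contact_force: [-0.5, 0.8, -1.5]
grip_width: 0.0182
```

Run:
```python
from h import *
im,M=snap("wrist","w11")
o=r.get_obs();print(o["clock"],o["tcp_pos"].round(4),o["orientation"].round(3),o["contact_force"],o["grip_width"])
for lo in(110,120): print("seat",blob(im,(200,100,365,228),lo,.065,M))
print("lid",blob(im,(0,140,120,260),170,.014,M))
```

```text
15.45 [ 0.5269 -0.3046  0.1694] [-2.546e+00  1.839e+00  1.000e-03] [-0.29534828  0.63387796 -0.74198803] 0.01813358922249842
seat (array([285.4, 194.2]), array([ 0.53084479, -0.3065405 ]), array([76.9, 83.3]))
seat (array([280.6, 202.1]), array([ 0.52741656, -0.30633701]), array([78.5, 80.1]))
lid (array([ 40.6, 200.5]), array([ 0.44234479, -0.0917724 ]), array([65.7, 66.2]))
```

View pics/w11.png

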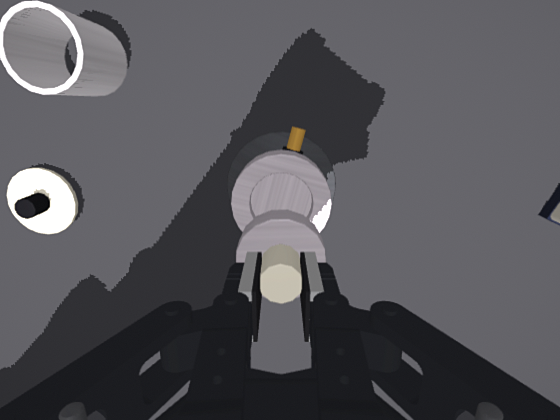

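The seat recess is empty, its floor around (283,193). The held filter's hub top is at (281,281), and the lid and tube are undisturbed at the left. I'll work out the held filter's offset.

Run:
```python
from h import *
im=cv2.imread("pics/w11.png");M=r.camera_model("wrist");t=r.get_obs()["tcp_pos"];print(t)
print(im[285,255:310:3,1],im[240:310:4,281,1])
print(blob(im,(255,255,307,310),200,t[2]+.018,M,ch=1))
print("recess c pred",proj(M,[[.5274,-.3063,.055],[.5274,-.3063,.065]]))
g=(im[:228,200:365].max(2)>0)
print(ray(None,[[281,281]],t[2]+.018,M))
```

```text
[ 0.52685635 -0.30460438  0.16941098]
[ 23  12 197 192 191 191 191 192 191 193 191 192 192 191 192 198  12  23
  73] [154 147 151 151 151 150 187 194 194 194 192 191 193 192 191 192 107 102]Traceback (most recent call last):
  File "<stdin>", line 4, in <module>
  File "h.py", line 19, in blob
    c=max(cv2.findContours(m,0,1)[0],key=cv2.contourArea)
ValueError: max() iterable argument is empty
```

Run:
```python
from h import *
im=cv2.imread("pics/w11.png");M=r.camera_model("wrist");t=r.get_obs()["tcp_pos"]
m=np.zeros_like(im); m[255:310,260:303]=im[255:310,260:303]
print(im[275,255:310:3])
print(blob(m,(255,255,307,310),182,t[2]+.018,M,ch=1))
print("recess c pred",proj(M,[[.5274,-.3063,.055],[.5274,-.3063,.065]]))
print(ray(None,[[281,283]],t[2]+.018,M),t)
```

```text
[[ 22  19  20]
 [ 17  14  15]
 [180 196 202]
 [178 194 199]
 [177 194 199]
 [176 193 199]
 [176 193 199]
 [177 194 199]
 [177 193 199]
 [177 193 199]
 [177 194 199]
 [176 193 199]
 [177 193 199]
 [177 194 199]
 [178 194 199]
 [168 183 189]
 [ 19  17  18]
 [ 21  18  19]
 [121 120 120]]
(array([280.5, 283.3]), array([ 0.52841553, -0.30584033]), array([18.4, 18.7]))
recess c pred [[280.92703185 200.26450857]
 [280.91976038 203.83865748]]
[[ 0.52877937 -0.3059566   0.18741098]] [ 0.52685635 -0.30460438  0.16941098]
```

>>> arm_command:
  increments:
    - [[-0.001,-0.001,-0.02],[0,0,0],10]
    - [[-0.001,-0.001,-0.045],[0,0,0],10]
    - [[-0.001,-0.001,-0.062],[0,0,0],10]
    - [[-0.001,-0.001,-0.072],[0,0,0],10]
    - [[-0.001,-0.001,-0.078],[0,0,0],10]
    - [[-0.001,-0.001,-0.08],[0,0,0],10]
    - [[-0.001,-0.001,-0.08],[0,0,0],10]
    - [[-0.001,-0.001,-0.082],[0,0,0],10]
    - [[-0.001,-0.001,-0.084],[0,0,0],10]
    - [[-0.001,-0.001,-0.086],[0,0,0],10]

```text
clock: 16.45
tcp_pos: [0.5262, -0.3075, 0.0838]
orientation: [-2.545, 1.842, -0.002]
contact_force: [-0.7, 2.7, 9.4]
grip_width: 0.0182
```

>>> arm_command:
  increments:
    - [[0,0,-0.002],[0,0,0],10]
    - [[0,0,-0.004],[0,0,0],10]
    - [[0,0,-0.006],[0,0,0],10]
    - [[0,0,-0.006],[0,0,0],10]

```text
clock: 16.85
tcp_pos: [0.5261, -0.3065, 0.0773]
orientation: [-2.545, 1.841, 0.0]
contact_force: [-0.1, 2.7, 1.6]
grip_width: 0.0184
```

>>> arm_command:
  increments:
    - [[0,0.0005,-0.001],[0,0,0],10]
    - [[0,0.0005,-0.002],[0,0,0],10]
    - [[0,0.0005,-0.003],[0,0,0],10]
    - [[0,0.0005,-0.003],[0,0,0],10]

```text
clock: 17.25
tcp_pos: [0.5261, -0.3065, 0.0752]
orientation: [-2.545, 1.842, -0.0]
contact_force: [-3.4, 5.4, 8.8]
grip_width: 0.018
```

>>> arm_command:
  increments:
    - [[0,0,0],[0,0,0],45]
    - [[0,0,0],[0,0,0],45]
    - [[0,0,0],[0,0,0],45]
    - [[0,0,0.02],[0,0,0],50]
    - [[0,0,0.05],[0,0,0],50]
    - [[0,0,0.09],[0,0,0],50]
    - [[0,0,0.12],[0,0,0],50]
    - [[0,0,0.135],[0,0,0],50]
    - [[0,0,0.137],[0,0,0],50]
    - [[0,0,0.137],[0,0,0],50]

```text
clock: 18.25
tcp_pos: [0.5252, -0.3068, 0.2102]
orientation: [2.544, -1.842, -0.002]
contact_force: [-0.1, 0.5, -0.4]
grip_width: 0.0431
```

Run:
```python
from h import *
im,M=snap("wrist","w12")
o=r.get_obs();print(o["clock"],o["tcp_pos"].round(4),o["contact_force"],o["grip_width"])
print("seat",blob(im,(200,100,365,300),120,.065,M))
c=proj(M,[[.527,-.306,.093]])[0].round().astype(int);print(c, im[c[1],c[0]-30:c[0]+30:3,0],im[c[1],c[0]-30:c[0]+30:3,2])
d=np.where(im[...,2].astype(int)-im[...,0]>8,im[...,1],0).astype(np.uint8); d=cv2.merge([d]*3)
print("hub",blob(d,(c[0]-35,c[1]-40,c[0]+35,c[1]+35),178,.093,M))
cv2.imwrite("pics/crop12.png",cv2.resize(im[c[1]-80:c[1]+80,c[0]-80:c[0]+80],(640,640),interpolation=2)[20:620])
# tube top ring
g=cv2.cvtColor(im,cv2.COLOR_BGR2GRAY); print("tube ring",blob(im,(0,0,135,130),235,.07,M))
s,Ms=snap("scene","s12");print("tube scene",blob(s,(240,270,280,320),200,.07,Ms)); t,Mt=snap("top","t12");print("tube top",blob(t,(315,175,345,205),190,.07,Mt))
```

```text
18.3 [ 0.5248 -0.3066  0.2095] [ 0.20695962  0.53884133 -0.67449639] 0.043165004864625794
seat (array([279.1, 186.4]), array([ 0.52743604, -0.30626263]), array([78.5, 79.8]))
[278 197] [163 163 112 154 155 156 156 174 178 177 178 178 178 178 179 158 157 158
 159 141] [163 162 111 155 156 156 156 196 198 198 198 198 198 198 200 158 157 158
 160 142]
hub (array([280.1, 196.9]), array([ 0.52739075, -0.30732831]), array([18.2, 18.5]))
tube ring (array([71.6, 52.5]), array([ 0.58222034, -0.11386916]), array([58.9, 59.1]))Traceback (most recent call last):
  File "<stdin>", line 11, in <module>
  File "h.py", line 19, in blob
    c=max(cv2.findContours(m,0,1)[0],key=cv2.contourArea)
ValueError: max() iterable argument is empty
```

View pics/crop12.png

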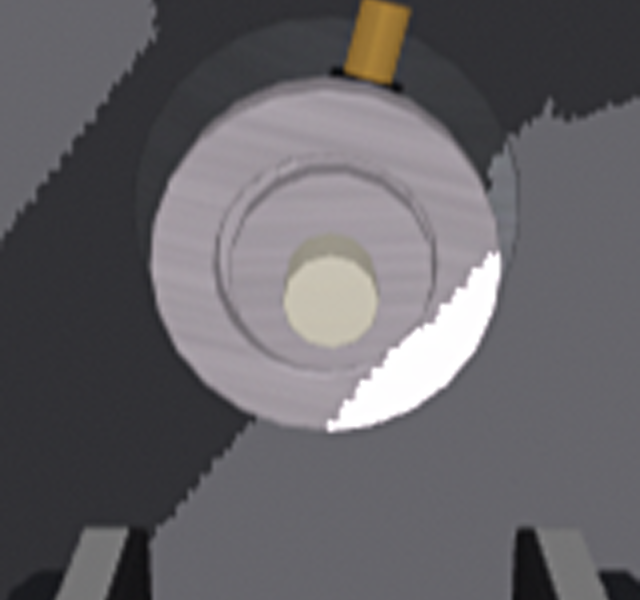

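The fresh filter sits level and concentric in the recess, hub top at about (330,300) in the crop, looking as the spent one did. On to the tube, gripper fully open.

>>> arm_command:
  increments:
    - [[0.005,0.02,0],[0,0,0],100]
    - [[0.015,0.055,0],[0,0,0],100]
    - [[0.026,0.09,0],[0,0,0],100]
    - [[0.037,0.13,0],[0,0,0],100]
    - [[0.047,0.16,-0.01],[0,0,0],100]
    - [[0.053,0.182,-0.025],[0,0,0],100]
    - [[0.056,0.19,-0.04],[0,0,0],100]
    - [[0.056,0.1925,-0.05],[0,0,0],100]
    - [[0.056,0.1925,-0.05],[0,0,0],100]
    - [[0.056,0.1925,-0.05],[0,0,0],100]

```text
clock: 19.35
tcp_pos: [0.5812, -0.1163, 0.1609]
orientation: [2.542, -1.844, -0.001]
contact_force: [0.5, -0.8, 0.1]
grip_width: 0.0851
```

Run:
```python
from h import *
r.grab_frame("wrist");im,M=snap("wrist","w13")
o=r.get_obs();print(o["clock"],o["tcp_pos"].round(4),o["contact_force"],o["grip_width"])
for lo in (200,225,240): print("tube ring",blob(im,(180,80,380,275),lo,.07,M))
```

```text
19.45 [ 0.5819 -0.116   0.1619] [ 0.50021299 -0.12664689 -0.11006091] 0.0856611514826048Traceback (most recent call last):
  File "<stdin>", line 4, in <module>
  File "h.py", line 19, in blob
    c=max(cv2.findContours(m,0,1)[0],key=cv2.contourArea)
ValueError: max() iterable argument is empty
```

View pics/w13.png

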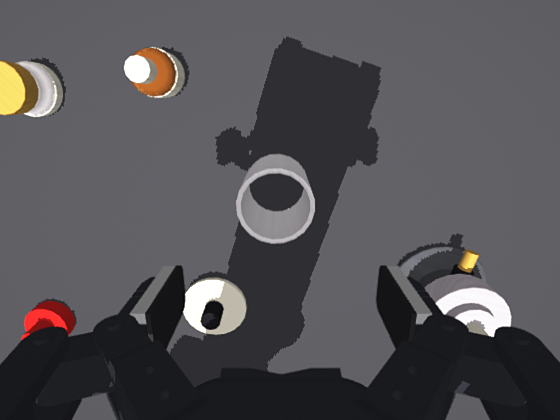

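The tube rim, in shadow now, is centred about (276,205) between the open fingers; nothing was disturbed. Measuring it with a lower threshold.

Run:
```python
from h import *
im=cv2.imread("pics/w13.png");M=r.camera_model("wrist");g=cv2.cvtColor(im,cv2.COLOR_BGR2GRAY)
print(g[205,230:325:3],g[150:250:3,276])
for lo in (140,150,158):
  try: print(lo,blob(im,(225,160,330,255),lo,.07,M))
  except Exception as e: print(e)
print(ray(None,[[236.5,205],[314.5,205],[276,243.5]],.07,M).round(4)); o=r.get_obs();print(o["tcp_pos"])
```

```text
[ 99  99 165 186 124 131 135 137 139 144  75  44  47  48  47  48  47  47
  47  48  44 109 144 139 136 133 124 187 183  46  47  48] [ 47  60 146 145 144 143 170 190  48  47  47  47  47  48  48  48  48  47
  48  47  59 149 146 147 146 146 147 144 144 141 196 108  47  47]
140 (array([276.4, 198.8]), array([ 0.58625989, -0.11252249]), array([58.6, 67.9]))
150 (array([275.2, 205.1]), array([ 0.58298645, -0.1131893 ]), array([58.8, 58.9]))
158 (array([275.2, 204.8]), array([ 0.58305865, -0.11309325]), array([58.6, 58.8]))
[[ 0.575  -0.0854  0.07  ]
 [ 0.5931 -0.1408  0.07  ]
 [ 0.5544 -0.123   0.07  ]]
[ 0.58193328 -0.11603093  0.16186563]
```

>>> arm_command:
  increments:
    - [[0,0.003,-0.02],[0,0,0],100]
    - [[0,0.003,-0.05],[0,0,0],100]
    - [[0,0.003,-0.08],[0,0,0],100]
    - [[0,0.003,-0.105],[0,0,0],100]
    - [[0,0.003,-0.12],[0,0,0],100]
    - [[0,0.003,-0.126],[0,0,0],100]
    - [[0,0.003,-0.127],[0,0,0],100]
    - [[0,0.003,-0.127],[0,0,0],100]

```text
clock: 20.25
tcp_pos: [0.5827, -0.1116, 0.0353]
orientation: [-2.544, 1.842, -0.002]
contact_force: [-0.2, -0.2, -0.5]
grip_width: 0.0853
```

>>> arm_command:
  increments:
    - [[0,0,0],[0,0,0],60]
    - [[0,0,0],[0,0,0],60]
    - [[0,0,0],[0,0,0],60]
    - [[0,0,0],[0,0,0],60]
    - [[0,0,0],[0,0,0],60]
    - [[0,0,0],[0,0,0],60]
  newtons: 40

```text
clock: 20.85
tcp_pos: [0.5826, -0.1115, 0.0357]
orientation: [-2.545, 1.841, -0.003]
contact_force: [-1.4, 0.3, 6.4]
grip_width: 0.0596
```

>>> arm_command:
  increments:
    - [[0,0,0.01],[0,0,0],60]
    - [[0,0,0.03],[0,0,0],60]
    - [[0,0,0.065],[0,0,0],60]
    - [[0,0,0.105],[0,0,0],60]
    - [[-0.004,-0.014,0.135],[0,0,0],60]
    - [[-0.012,-0.042,0.145],[0,0,0],60]
    - [[-0.022,-0.077,0.145],[0,0,0],60]
    - [[-0.032,-0.112,0.145],[0,0,0],60]
    - [[-0.042,-0.146,0.145],[0,0,0],60]
    - [[-0.05,-0.174,0.145],[0,0,0],60]

```text
clock: 21.85
tcp_pos: [0.5306, -0.2876, 0.1801]
orientation: [2.543, -1.843, 0.001]
contact_force: [1.4, 0.3, -1.1]
grip_width: 0.0593
```

>>> arm_command:
  increments:
    - [[-0.004,-0.015,0],[0,0,0],60]
    - [[-0.006,-0.02,0],[0,0,0],60]
    - [[-0.006,-0.021,0],[0,0,0],60]
    - [[-0.006,-0.021,0],[0,0,0],60]
    - [[-0.006,-0.021,0],[0,0,0],60]
    - [[-0.006,-0.021,0],[0,0,0],60]

```text
clock: 22.45
tcp_pos: [0.5264, -0.3049, 0.1793]
orientation: [-2.546, 1.839, 0.0]
contact_force: [0.7, 0.3, -1.3]
grip_width: 0.0594
```

Run:
```python
from h import *
im,M=snap("wrist","w14")
o=r.get_obs();print(o["clock"],o["tcp_pos"].round(4),o["orientation"].round(3),o["contact_force"],o["grip_width"],o["moment"])
z=o["tcp_pos"][2]-.0357
print("pred seat",proj(M,[[.5274,-.3063,.065]]),"tube top",proj(M,[[.527,-.306,z+.07]]))
cv2.imwrite("pics/crop14.png",im)
```

```text
22.5 [ 0.5262 -0.3053  0.1793] [-2.546  1.84   0.   ] [ 0.6384698   0.88168143 -1.48086759] 0.0595122831713898 [-0.0518393  -0.01139707  0.00116213]
pred seat [[280.64169045 199.64632749]] tube top [[279.19528532 307.32406212]]
```

View pics/crop14.png

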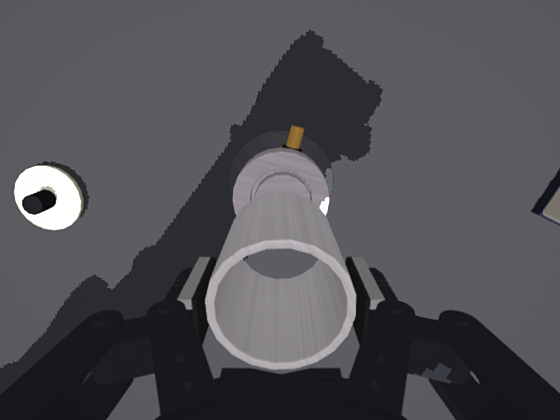

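The tube is held upright with its rim centred about (281,304), the seat below it at (281,199), and the lid at (48,197). Compute its offset from the seat.

Run:
```python
from h import *
im=cv2.imread("pics/w14.png");M=r.camera_model("wrist");o=r.get_obs();z=o["tcp_pos"][2]-.0357
g=cv2.cvtColor(im,cv2.COLOR_BGR2GRAY);print(g[305,200:240:2],g[232:262:2,281])
for lo in(155,165,175):
  try: print(lo,blob(im,(200,236,360,375),lo,z+.07,M))
  except Exception as e: print(e)
# lower-end visible front edge circle points: outer columns
print(o["tcp_pos"])
```

```text
[ 19  17  19 161 170 172 176 140 117 119 122 123 126 125 127 127 129 128
 130 129] [136 135 136 136 179 185 179 176 145  92  94  93  93  94  93]
155 (array([280.5, 303.6]), array([ 0.52657861, -0.30690067]), array([58.2, 58.5]))
165 (array([280.5, 303.6]), array([ 0.52658539, -0.30691595]), array([57.9, 58.1]))
175 (array([270.2, 246.3]), array([ 0.54875   , -0.29604968]), array([ 8. , 26.2]))
[ 0.52624859 -0.30528383  0.1793217 ]
```

>>> arm_command:
  increments:
    - [[0.001,0,-0.01],[0,0,0],60]
    - [[0.001,0,-0.025],[0,0,0],60]
    - [[0.001,0,-0.04],[0,0,0],60]
    - [[0.001,0,-0.05],[0,0,0],60]
    - [[0.001,0,-0.058],[0,0,0],60]
    - [[0.001,0,-0.064],[0,0,0],60]
    - [[0.001,0,-0.068],[0,0,0],60]
    - [[0.001,0,-0.072],[0,0,0],60]
    - [[0.001,0,-0.075],[0,0,0],60]
    - [[0.001,0,-0.075],[0,0,0],60]

```text
clock: 23.5
tcp_pos: [0.5267, -0.3063, 0.1041]
orientation: [2.545, -1.842, -0.0]
contact_force: [-0.7, -0.1, -0.6]
grip_width: 0.0593
```

>>> arm_command:
  increments:
    - [[0,0,-0.001],[0,0,0],60]
    - [[0,0,-0.002],[0,0,0],60]
    - [[0,0,-0.003],[0,0,0],60]
    - [[0,0,-0.004],[0,0,0],60]
    - [[0,0,-0.004],[0,0,0],60]

```text
clock: 24.0
tcp_pos: [0.5269, -0.3064, 0.1008]
orientation: [2.545, -1.842, 0.0]
contact_force: [-1.2, -0.7, 4.2]
grip_width: 0.0593
```

>>> arm_command:
  increments:
    - [[0,0,0],[0,0,0],75]
    - [[0,0,0],[0,0,0],95]
    - [[0,0,0],[0,0,0],95]
    - [[0,0,0],[0,0,0],95]
    - [[0,0,0.015],[0,0,0],95]
    - [[0,0,0.04],[0,0,0],95]
    - [[0,0,0.08],[0,0,0],95]
    - [[0,0,0.11],[0,0,0],95]
    - [[0,0,0.12],[0,0,0],95]
    - [[0,0,0.12],[0,0,0],95]

```text
clock: 25.0
tcp_pos: [0.5278, -0.3068, 0.2228]
orientation: [-2.544, 1.842, -0.007]
contact_force: [-0.3, -0.4, -0.8]
grip_width: 0.0811
```

Run:
```python
from h import *
r.grab_frame("wrist");im,M=snap("wrist","w15")
o=r.get_obs();print(o["clock"],o["tcp_pos"].round(4),o["contact_force"],o["grip_width"])
c=proj(M,[[.5274,-.3065,.135]])[0].astype(int);print(c)
g=cv2.cvtColor(im,cv2.COLOR_BGR2GRAY);print(g[c[1],c[0]-66:c[0]+66:3],g[c[1]-66:c[1]+66:3,c[0]])
for lo in(150,160,170,180):
  try: print(lo,blob(im,(c[0]-65,c[1]-50,c[0]+65,c[1]+60),lo,.135,M))
  except Exception as e: print(e)
print("lid",blob(im,(0,130,120,260),170,.014,M))
```

```text
25.1 [ 0.5262 -0.3061  0.2196] [0.87808721 0.45365197 0.04014452] 0.08122850503599406
[278 210]
[ 47  47  46  46  47  47  46  46  46  43 180 149 127 131 134 135 138 142
 136 128 145 146 145 146 146 146 148 152 145 140 137 135 131 129 119 185
 151  96  97  97  97  96  97  97] [116 148 150 153 147 142 143 142 142 139 194 171 143 141 186 186 186 183
 183 184 184 149 145 148 140 140 140 140 142 141 141 140 140 137 186 135
  97  96  97  97  97  96  98  96]
150 (array([283.6, 208.5]), array([ 0.52806116, -0.30886624]), array([58.5, 62.8]))
160 (array([283.6, 208.8]), array([ 0.52779584, -0.30899777]), array([58.3, 62. ]))
170 (array([283.6, 208.9]), array([ 0.52771667, -0.30904626]), array([58. , 61.8]))
180 (array([279.6, 195.5]), array([ 0.53845135, -0.30372955]), array([14.8, 14.9]))
lid (array([ 70.4, 187.8]), array([ 0.44217426, -0.09178754]), array([65.8, 66.3]))
```

Run:
```python
from h import *
for i in range(4): im,M=snap("wrist","w16")
o=r.get_obs();print(o["clock"],o["tcp_pos"].round(4))
for lo in(158,166):
  print(lo,blob(im,(213,160,343,270),lo,.135,M,hi=215))
g=cv2.cvtColor(im,cv2.COLOR_BGR2GRAY)
c=np.array([280.5,211]);P=[];dark=[]
for a in np.arange(0,2*np.pi,.1):   # inner rim edge: first bright ring pixel going inward from outside
    rr=np.arange(28,46,.25); q=c+np.outer(rr,[np.cos(a),np.sin(a)])
    v=cv2.remap(g,q[:,0].astype(np.float32).reshape(1,-1),q[:,1].astype(np.float32).reshape(1,-1),1)[0].astype(float)
    k=np.argmax(np.diff(v)[:60]); P.append(q[k])   # inner wall (dark) -> ring (bright)
W=ray(None,P,.135,M)[:,:2]*1000
for it in range(3):
    A=np.c_[2*W,np.ones(len(W))]; s=np.linalg.lstsq(A,(W**2).sum(1),rcond=None)[0]; R=np.sqrt(s[2]+s[0]**2+s[1]**2)
    e=abs(np.hypot(*(W-s[:2]).T)-R); W=W[e<max(1,np.median(e)*2.5)]
print("inner circle",s[:2],2*R,len(W),e.mean())
```

```text
25.3 [ 0.526  -0.306   0.2188]
158 (array([279.1, 207.7]), array([ 0.5269801 , -0.30794595]), array([58.3, 58.6]))
166 (array([279. , 207.5]), array([ 0.52693854, -0.30804108]), array([58. , 58.4]))
inner circle [ 526.81729474 -308.22790479] 51.57603273912427 49 0.22172437147928023
```

Tube stands at (0.527,−0.308), within 2 mm of the seat axis, with its top at the expected height. Now the lid.

>>> arm_command:
  increments:
    - [[-0.008,0.02,0],[0,0,0],50]
    - [[-0.02,0.05,0],[0,0,0],50]
    - [[-0.034,0.085,0],[0,0,0],50]
    - [[-0.048,0.12,-0.01],[0,0,0],50]
    - [[-0.062,0.155,-0.03],[0,0,0],50]
    - [[-0.074,0.187,-0.05],[0,0,0],50]
    - [[-0.082,0.207,-0.07],[0,0,0],50]
    - [[-0.0845,0.2145,-0.08],[0,0,0],50]
    - [[-0.0845,0.2145,-0.08],[0,0,0],50]
    - [[-0.0845,0.2145,-0.08],[0,0,0],50]

```text
clock: 26.3
tcp_pos: [0.4431, -0.0929, 0.1406]
orientation: [-2.544, 1.843, -0.001]
contact_force: [0.4, 1.1, 1.1]
grip_width: 0.0427
```

Run:
```python
from h import *
for i in range(3): im,M=snap("wrist","w17")
o=r.get_obs();print(o["clock"],o["tcp_pos"].round(4),o["contact_force"],o["grip_width"])
for lo in(150,170):print("lid",blob(im,(180,100,380,265),lo,.014,M))
```

```text
26.45 [ 0.4434 -0.0931  0.1411] [-0.0614961  -0.40003272 -0.48983731] 0.042779488251984917
lid (array([276.1, 195.6]), array([ 0.44233618, -0.09118753]), array([65. , 65.2]))
lid (array([275.9, 195.5]), array([ 0.44232239, -0.09114433]), array([64.6, 64.7]))
```

>>> arm_command:
  increments:
    - [[-0.002,0.002,-0.03],[0,0,0],50]
    - [[-0.002,0.002,-0.06],[0,0,0],50]
    - [[-0.002,0.002,-0.085],[0,0,0],50]
    - [[-0.002,0.002,-0.102],[0,0,0],50]
    - [[-0.002,0.002,-0.114],[0,0,0],50]
    - [[-0.002,0.002,-0.12],[0,0,0],50]
    - [[-0.002,0.002,-0.121],[0,0,0],50]
    - [[-0.002,0.002,-0.121],[0,0,0],50]

```text
clock: 27.25
tcp_pos: [0.4409, -0.0901, 0.0198]
orientation: [-2.544, 1.842, -0.002]
contact_force: [-0.3, 0.5, 0.4]
grip_width: 0.0427
```

>>> arm_command:
  increments:
    - [[0,0,0],[0,0,0],10]
    - [[0,0,0],[0,0,0],10]
    - [[0,0,0],[0,0,0],10]
    - [[0,0,0],[0,0,0],10]
    - [[0,0,0],[0,0,0],10]
  newtons: 40

```text
clock: 27.75
tcp_pos: [0.4408, -0.09, 0.0201]
orientation: [-2.544, 1.842, -0.002]
contact_force: [0.6, 0.5, 5.2]
grip_width: 0.018
```

>>> arm_command:
  increments:
    - [[0,0,0.01],[0,0,0],10]
    - [[0,0,0.03],[0,0,0],10]
    - [[0,0,0.065],[0,0,0],10]
    - [[0,0,0.105],[0,0,0],10]
    - [[0,0,0.145],[0,0,0],10]
    - [[0.006,-0.014,0.175],[0,0,0],10]
    - [[0.016,-0.042,0.19],[0,0,0],10]
    - [[0.029,-0.075,0.19],[0,0,0],10]
    - [[0.042,-0.11,0.19],[0,0,0],10]
    - [[0.055,-0.145,0.19],[0,0,0],10]

```text
clock: 28.75
tcp_pos: [0.4954, -0.236, 0.2105]
orientation: [-2.545, 1.841, -0.002]
contact_force: [0.6, 0.9, -0.4]
grip_width: 0.0178
```

>>> arm_command:
  increments:
    - [[0.013,-0.032,0],[0,0,0],10]
    - [[0.022,-0.055,0],[0,0,0],10]
    - [[0.028,-0.068,0],[0,0,0],10]
    - [[0.03,-0.072,0],[0,0,0],10]
    - [[0.03,-0.072,0],[0,0,0],10]
    - [[0.03,-0.072,0],[0,0,0],10]
    - [[0.03,-0.072,0],[0,0,0],10]

```text
clock: 29.45
tcp_pos: [0.5252, -0.3054, 0.2095]
orientation: [-2.546, 1.839, 0.001]
contact_force: [-0.0, -0.3, -1.0]
grip_width: 0.0179
```

Run:
```python
from h import *
r.grab_frame("wrist");im,M=snap("wrist","w18")
o=r.get_obs();t=o["tcp_pos"];print(o["clock"],t.round(4),o["orientation"].round(3),o["contact_force"],o["grip_width"])
g=cv2.cvtColor(im,cv2.COLOR_BGR2GRAY)
z=t[2]-.0201+.014; c=proj(M,[t[0]+.001,t[1],z])[0]; print(c)
# flange visible arc: from centre outwards, last bright->dark edge, upper half + sides
P=[]
for a in np.arange(np.pi+.1,2*np.pi-.1,.06):
    rr=np.arange(40,100,.25); q=c+np.outer(rr,[np.cos(a),.85*np.sin(a)])
    v=cv2.remap(g,q[:,0].astype(np.float32).reshape(1,-1),q[:,1].astype(np.float32).reshape(1,-1),1)[0].astype(float)
    k=np.argmin(v[4:]-v[:-4]); P.append(np.r_[q[k+2],v[k],v[k+4]])
P=np.array(P);print(P[::4].round(0))
W=ray(None,P[:,:2],z,M)[:,:2]*1000
for it in range(4):
    A=np.c_[2*W,np.ones(len(W))]; s=np.linalg.lstsq(A,(W**2).sum(1),rcond=None)[0]; R=np.sqrt(s[2]+s[0]**2+s[1]**2)
    e=abs(np.hypot(*(W-s[:2]).T)-R); W=W[e<max(.7,np.median(e)*2.5)]
print("flange",s[:2],2*R,len(W),e.mean(),"tube",blob(im,(213,140,343,205),158,.135,M,hi=215))
```

```text
29.55 [ 0.5252 -0.3059  0.2095] [-2.546  1.84   0.   ] [ 0.50251095  0.57561513 -0.26768397] 0.018062097681415038
[278.36985441 259.0606091 ]
[[216. 254. 185.  82.]
 [218. 241. 140.  67.]
 [223. 228. 152.  70.]
 [231. 216. 156.  98.]
 [237. 197.  96.  60.]
 [254. 185. 181. 155.]
 [275. 175. 187. 163.]
 [299. 178. 191. 169.]
 [317. 191. 184. 154.]
 [325. 211. 138. 115.]
 [335. 223. 164. 129.]
 [341. 236. 163. 115.]
 [344. 250. 178. 103.]]
flange [ 537.06142373 -303.38596698] 59.5839552377604 49 2.0075433349962477 tube (array([284.7, 186.9]), array([ 0.53525348, -0.30506348]), array([40.7, 53.3]))
```

Run:
```python
from h import *
im=cv2.imread("pics/w18.png");M=r.camera_model("wrist");t=r.get_obs()["tcp_pos"];z=t[2]-.0201+.014
b=cv2.GaussianBlur(im,(3,3),0).astype(int);m=((b[...,2]-b[...,0]>8)&(b[...,1]>110)).astype(np.uint8)*255
m[:170]=0;m[300:]=0;m[:,:200]=0;m[:,360:]=0
c=max(cv2.findContours(m,0,1)[0],key=cv2.contourArea).reshape(-1,2);x,y,w,h=cv2.boundingRect(c);print(x,y,w,h)
def fit(P,z):
    W=ray(None,P,z,M)[:,:2]*1000
    for it in range(5):
        A=np.c_[2*W,np.ones(len(W))]; s=np.linalg.lstsq(A,(W**2).sum(1),rcond=None)[0]; R=np.sqrt(s[2]+s[0]**2+s[1]**2)
        e=abs(np.hypot(*(W-s[:2]).T)-R); W=W[e<max(.6,np.median(e)*2.5)]
    return s[:2].round(1),(2*R).round(1),len(W),e.mean().round(2)
print("flange top",fit(c[c[:,1]<255],z),fit(c[(c[:,1]<245)],z),"underedge",fit(c[c[:,1]<245],z-.006))
print(c[::6].tolist())
```

```text
217 181 128 102
flange top (array([ 538. , -303.4]), np.float64(49.9), 160, np.float64(2.47)) (array([ 528.7, -306.4]), np.float64(62.7), 124, np.float64(0.17)) underedge (array([ 526. , -307.3]), np.float64(65.2), 124, np.float64(0.18))
[[280, 181], [274, 184], [271, 190], [268, 196], [262, 197], [256, 199], [250, 201], [244, 206], [238, 210], [233, 215], [228, 221], [224, 227], [221, 233], [219, 239], [217, 245], [217, 251], [217, 257], [217, 263], [218, 269], [220, 275], [223, 281], [226, 278], [227, 272], [230, 266], [236, 262], [242, 262], [245, 257], [248, 251], [254, 251], [260, 251], [265, 249], [271, 244], [277, 242], [283, 242], [289, 244], [295, 248], [299, 254], [304, 251], [310, 251], [315, 254], [317, 260], [321, 262], [327, 263], [332, 268], [334, 274], [336, 280], [339, 278], [341, 272], [343, 266], [344, 260], [344, 254], [344, 248], [343, 242], [341, 236], [339, 230], [335, 224], [331, 218], [326, 212], [320, 208], [314, 204], [308, 200], [302, 199], [296, 197], [293, 192], [291, 186], [285, 182]]
```

>>> arm_command:
  increments:
    - [[0.001,-0.001,-0.01],[0,0,0],10]
    - [[0.001,-0.001,-0.025],[0,0,0],10]
    - [[0.001,-0.001,-0.038],[0,0,0],10]
    - [[0.001,-0.001,-0.047],[0,0,0],10]
    - [[0.001,-0.001,-0.051],[0,0,0],10]
    - [[0.001,-0.001,-0.053],[0,0,0],10]
    - [[0.001,-0.001,-0.055],[0,0,0],10]
    - [[0.001,-0.001,-0.057],[0,0,0],10]
    - [[0.001,-0.001,-0.058],[0,0,0],10]
    - [[0.001,-0.001,-0.058],[0,0,0],10]

```text
clock: 30.55
tcp_pos: [0.5263, -0.3079, 0.1514]
orientation: [-2.545, 1.842, -0.0]
contact_force: [-0.5, -0.8, -0.8]
grip_width: 0.0176
```

>>> arm_command:
  increments:
    - [[0,0,-0.001],[0,0,0],10]
    - [[0,0,-0.002],[0,0,0],10]
    - [[0,0,-0.003],[0,0,0],10]
    - [[0,0,-0.004],[0,0,0],10]
    - [[0,0,-0.0045],[0,0,0],10]
    - [[0,0,-0.0045],[0,0,0],10]

```text
clock: 31.15
tcp_pos: [0.5264, -0.3079, 0.1473]
orientation: [-2.545, 1.842, -0.001]
contact_force: [-1.2, 0.7, 3.9]
grip_width: 0.0179
```

Contact at the expected height (0.147). Release gently, rise and check.

>>> arm_command:
  increments:
    - [[0,0,0],[0,0,0],30]
    - [[0,0,0],[0,0,0],45]
    - [[0,0,0],[0,0,0],45]
    - [[0,0,0.005],[0,0,0],45]
    - [[0,0,0.025],[0,0,0],45]
    - [[0,0,0.055],[0,0,0],45]
    - [[0,0,0.085],[0,0,0],45]
    - [[0,0,0.1],[0,0,0],45]
    - [[0,0,0.105],[0,0,0],45]
    - [[0,0,0.105],[0,0,0],45]

```text
clock: 32.15
tcp_pos: [0.5262, -0.3078, 0.2518]
orientation: [2.545, -1.842, 0.0]
contact_force: [-0.1, 0.4, -1.0]
grip_width: 0.0386
```

Run:
```python
from h import *
r.grab_frame("wrist");im,M=snap("wrist","w19"); s,Ms=snap("scene","s19"); t,Mt=snap("top","t19")
o=r.get_obs();print(o["clock"],o["tcp_pos"].round(4),o["contact_force"],o["grip_width"])
c=proj(M,[[.527,-.308,.141]])[0].astype(int);print(c,"flange",blob(im,(c[0]-90,c[1]-80,c[0]+90,c[1]+70),165,.141,M))
w=im[max(0,c[1]-150):c[1]+150,c[0]-150:c[0]+150]
o1=np.vstack([cv2.resize(s[280:400,130:250],(300,300),interpolation=2),cv2.resize(t[160:280,150:420],(300,133),interpolation=2)])
b=np.zeros((433,780,3),np.uint8);b[:,480:]=o1;b[:360,:480]=cv2.resize(im,(480,360));cv2.imwrite("pics/fin.png",b)
```

```text
32.35 [ 0.5255 -0.3075  0.2502] [ 0.42323047 -0.52894343  1.14572023] 0.03845584521294107
[279 200] flange (array([281.9, 198.2]), array([ 0.52785333, -0.30935898]), array([64.7, 65.5]))
```

View pics/fin.png

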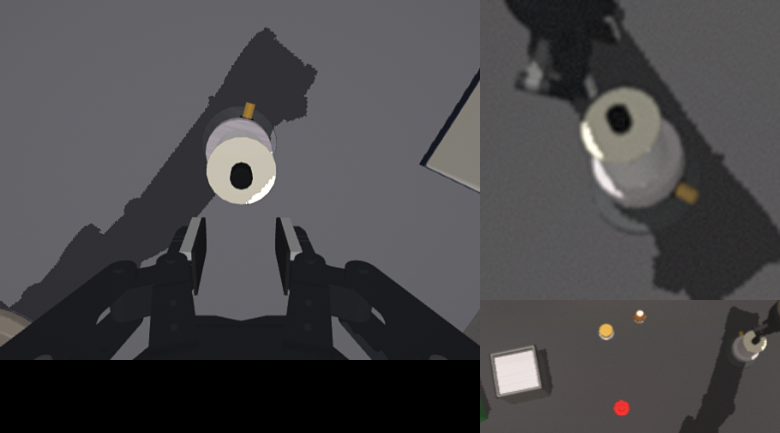

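The lid lies flat on the tube: its flange fits a round 65 mm at z = 0.141, centred within about 2 mm. The flap is shut, the jar and bottle are in place, and the gripper is clear.

```bash
python3 -c "
from bench import r
print(r.hand_in())"
```

```text
the job is handed in; nothing more can be done
None
```

I changed the filter in the order asked and handed the job in at about 32 s of the 136 s allowed. The spent filter went through the flap into the bin. Then I seated the fresh filter, set the tube over it on the rim, and put the lid on the tube.

**Last checks**
- **Flap:** it is shut, and the gripper came out of the bin empty.
- **Fresh filter:** its hub measured 1 mm from the seat axis. It was released at a height matching the recess floor, and it looked level in the picture.
- **Tube:** it was released at the height of the seat's rim, and its centre is about 2 mm off the seat axis.
- **Lid:** the flange measured 65 mm round at 141 mm height, about 2 mm or less off the tube's centre, so it lies flat. The plug went in without resistance.
- **Bystanders:** the amber bottle, the jar and the red look-alike look undisturbed in the last top view.

**What disagreed or failed**
- The fingertips sit about 20 mm farther back than the interface text says, so my first close passed just above the spent filter's hub. I regripped lower and used the measured offset from then on.
- The fresh filter briefly touched the recess edge with about 9 N before it slid in.
- A few of my image measurements failed or were thrown off by shadow and sunlight, and I repeated or refitted them.

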